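# Tip the drift out of its tube and lay it in the tray

### The arm

A 6-joint arm with a two-finger parallel gripper is mounted at the origin on the work surface. World frame = base frame: x ahead of the robot, y to its left, z up, the work surface at z = 0. Lengths are in m, angles in rad, forces in N, time in s.
With the tool pointing down it reaches from about 0.35 to 0.975 m from the base axis. Payload 4.9 kg.
Tool frame: the origin (TCP) lies on the centre line of the jaws, within the pads' length; the fingertips stand 25 mm ahead of it and the grasp point (between the pads) lies 6 mm ahead of it; z points along the fingers, y is the line along which they close (so a half turn about z gives the same grasp; the last joint's range is limited). The gripper opens to 85 mm and grips with 20 to 120 N. Pads are 22 mm wide; open, the fingers measure 114 mm over their backs; the gripper's body (76 mm by 85 mm) begins 54 mm behind the grasp point. The pads swing forward as they close: fully open they stand 13 mm farther back than shut.
Start: joints at [-0.119, 0.053, 1.613, -0, 1.476, -0.119], TCP at [0.625, 0, 0.256] pointing down, gripper open.
Joint ranges: [-3.01, 3.01], [-1.01, 2.22], [0.06, 2.58], [-1.02, 4.17], [0.09, 2.62], [-3.14, 3.14]. Speed limits (rad/s): [2.57, 2.57, 3.14, 3.14, 3.14, 3.14].

### API

Orientations are given as a unit quaternion [w, x, y, z].
In Python, from plant import state, grab_frame, get_calibration, job gives the robot as it stands. The module is installed in compiled form; this text tells all that it offers.
- The arm moves only by the tool move_arm, never from a script. Its argument "targets" is a list that holds one entry, the list of rows, each a list of 5 numbers: the opening in per cent of the stroke, from 0 (shut) to 100 (fully open), then the shift along the tool's x, y, z as a fraction of full scale, then the turn about the tool's z as a fraction of full scale. A call has 1 to 5 rows; each row shifts and turns the commanded pose from where the row before left it, along the tool's axes as they then stand; what a row does not reach is not made up. Full scale, the value 1, is 0.6 m for a shift and 6 degrees for a turn. A row lasts 1/12 s, in which the tool goes at most 41.7 mm and 7.16 degrees, less where a joint would pass 70% of its speed; a pose out of reach is approached as far as the arm can. A call with a number of a shift or a turn outside -1 to 1 is refused whole. A call with a gripper value outside its range is refused whole. The fingers move at their own pace and stop on an object; the grip force is fixed at half the most. Time passes only in rows, so rows that do not move let the fingers close. It gives the time, the measured TCP pose, the force, the opening and the grip force at its end, in the units of the state.
- state(): the state, without advancing time (a new reading comes with each control period).
- grab_frame(name): name is "scene" or "side" or "wrist"; returns the picture (420x560x3 uint8, red, green, blue); there is no depth.
- get_calibration(name): a dict with "vertical_fov" (degrees; the focal length in pixels is half the picture's height over the tangent of half this angle, whatever the lens; pixels are square), "cx", "cy" (the principal point, pixels), "R" (3x3) and "t" (3): a world point X has camera coordinates R X + t. Camera axes: x right, y down, z forward; pixel columns grow to the right and rows downward; lengths in m; the calibration is good to about 2 mm. The wrist camera is an equidistant fisheye: a pixel r from the principal point sees the ray r / f radians off the axis. A picture is of the moment at which its call begins: read the wrist's pose just before it. get_calibration takes no time and is no camera call; for the wrist camera it gives the pose at the moment of the call.
- job.job_done(): hands the job in; it is judged then, once.
The state is a dict: "time": time; "joint_pos": joint angles; "joint_vel": joint speeds; "joint_efforts": joint torques, N m; "tool_pos": TCP position; "tool_rot": TCP orientation; "contact_force": force on the tool from outside, world axes, zero at the start; "ft_torque": the same for the moment, N m; "gripper_width": opening from 0.0 (shut) to 1.0 (fully open); "grasp_force": force on a finger pad.
Only numpy, scipy, OpenCV 4.12 (cv2) and the standard library are available. Lean on these libraries where they do the work, as an engineer would, in place of code of your own. Each camera call takes 0.05 s, during which the arm holds its last target. There are 200 camera calls.

### The job

Tip the green glass tube on its forked stand mouth-down, by its brass thumb plate, so that the steel drift inside slides out along the tongue to the stop by itself, without your touching it. Then grip the drift's exposed end, draw it out of the tube and lay it flat in the long aluminium tray; put it down, do not drop it from a height.

Things in the scene. Friction and masses are not known exactly. Their poses are not given: they have to be found in the camera images.
- tube (a joint): Tilt of the tube, rad: 0 = mouth 0.25 above level, 0.25 = level, grows as the mouth goes down to a hard stop at 0.78; starts at 0 to 0.1. Stiff hinge, 115 mm above the bench: 2 to 4 N down on the thumb plate tips it, and it stays where left. Tipped past about 0.6 the drift slides freely to the stop within 1 s. Fixed dark steel stand, foot 130 x 100 mm, two cheeks 80 mm apart outside, 128 mm high.
- mouth (a point): Mouth centre of the green glass tube (46 mm outside, bore 40, 105 deep). Axes turn with it: x from mouth to closed end, y along the hinge (hinge crosses x = +35 mm), z up when level. The mouth faces roughly the robot. A 12 mm wide V tongue leads out of the bore's bottom to a stop at x = -70; beyond it the flat thumb plate, x = -74 to -106, 40 mm wide, 5 thick. Stop and plate top at z = -11.
- drift: Plain hexagonal steel bar, no head, 14 mm across flats, 100 long, 0.09 to 0.19 kg; origin at its centre, x lengthwise. Starts inside the tube at its closed end. In the tongue its centre is at z = -9 mm of the mouth, two flats upright facing y; at the stop its centre is at x = -20, 70 mm showing. Lift it 9 to 15 mm (bore leaves 18) to draw it out over the stop. The bolt with a head is not it.
- tray: Long low open aluminium tray, fixed: 180 x 130 mm outside, 25 mm high, walls and floor 4 mm thick; origin at the centre of its underside, x along its 180 mm side, z up. The small deep square black bin is not it.

How it is judged:
On the way:
1. the tube is tipped mouth-down and the drift has slid out against the stop, its tail still in the tube, with no finger touching it (value of joint tube above 0.5 rad and x of drift in the frame of mouth between -0.035 and -0.008 m and z of drift in the frame of mouth below 0 m and contact force between the fingers and drift below 0.1 N), for 0.2 s.
At the end, for the whole second after the job is handed in: The drift lies flat on the tray's floor, its centre (at most 18 mm above the bench) anywhere between the tray's walls, released and at rest. The tube may be left at any tilt (x of drift in the frame of tray between -0.08 and 0.08 m and y of drift in the frame of tray between -0.06 and 0.06 m and z of drift in the frame of tray between 0.004 and 0.018 m and linear speed of drift below 0.02 m/s and contact force between the fingers and drift below 0.1 N); the robot touches nothing.
It fails at once if the drift is dropped: it falls freely faster than 1 m/s (a drop of over 50 mm) (linear speed of drift above 1 m/s and contact force between the fingers and drift below 0.05 N).
It also fails if it takes over 51 s, if anything falls off the work surface, if the arm or the gripper's body presses on something with over 40 N, if the wrist force passes 120 N, or if a joint passes its speed limit or range.

## Working session

There is one attempt and no reset: what is moved stays moved. The work goes in short steps, Python scripts to look and compute and a tool call to move; the robot and the scene stay as the last step left them, time stands still between calls to the robot, and variables do not carry over. Pictures are saved under pics/ and viewed, at most 10 in all, crops included, and the job is handed in when it is done.

Besides the shell and the picture viewer there is one more tool, called after ">>>" by a JSON object that holds its "name" and its "arguments". move_arm: Moves the arm, as the interface text tells. Shift numbers are shares of 0.6 m and turn numbers shares of 6 degrees, none past 1 either way. Its arguments: {"type":"object","properties":{"targets":{"type":"array"}},"required":["targets"]}

```bash
mkdir -p pics
cat > h.py <<'E'
import numpy as np, cv2
from plant import state, grab_frame, get_calibration, job
def snap(n,f):
    im=grab_frame(n); cv2.imwrite('pics/'+f,im[:,:,::-1]); return im
def ray(c,u,v,fish=False):
    R=np.array(c['R']);t=np.array(c['t']);f=210/np.tan(np.radians(c['vertical_fov'])/2)
    x,y=(u-c['cx'])/f,(v-c['cy'])/f
    if fish:
        r=np.hypot(x,y); d=np.array([x/r*np.sin(r),y/r*np.sin(r),np.cos(r)]) if r>0 else np.array([0,0,1.])
    else: d=np.array([x,y,1.])
    d=R.T@d; return -R.T@t,d/np.linalg.norm(d)
def onz(c,u,v,z,fish=False):
    o,d=ray(c,u,v,fish); return o+d*(z-o[2])/d[2]
def tri(*rs):
    A=np.zeros((3,3));b=np.zeros(3)
    for o,d in rs:
        P=np.eye(3)-np.outer(d,d);A+=P;b+=P@o
    X=np.linalg.solve(A,b); return X,[np.linalg.norm((np.eye(3)-np.outer(d,d))@(X-o)) for o,d in rs]
def proj(c,X):
    f=210/np.tan(np.radians(c['vertical_fov'])/2);p=np.array(c['R'])@X+c['t'];return np.array([c['cx']+f*p[0]/p[2],c['cy']+f*p[1]/p[2]])
E
python3 - <<'E'
from h import *
np.set_printoptions(precision=3,suppress=True)
a=snap('scene','a.png');b=snap('side','b.png')
for n in('scene','side','wrist'):
    c=get_calibration(n);print(n,c['vertical_fov'],-np.array(c['R']).T@c['t'],np.array(c['R']).tolist())
print(state())
E
```

```text
scene 44.04630466122533 [1.129 0.162 0.833] [[-0.3032899653698513, 0.9528521480289558, -0.009379813567419546], [0.7477472301346718, 0.2318810108727703, -0.6221778496720602], [-0.590668499864248, -0.1957140280951452, -0.7828197381740523]]
side 51.15235801485849 [ 0.261 -0.446  0.604] [[0.813494507312952, -0.5814073075872733, 0.013864676547785275], [-0.3826604282115369, -0.5530596408751471, -0.7400648825042412], [0.4379471238090509, 0.5967332539076159, -0.6723925493550691]]
wrist 65.70646984690485 [0.625 0.074 0.372] [[0.999997667847593, -0.001967689075454079, -0.000890224174681845], [-0.0016226296826310695, -0.9565479705594966, 0.2915704839167114], [-0.001425262183562676, -0.29156835942573495, -0.9565489325745428]]
{'time': 0.1, 'joint_pos': array([-0.119,  0.053,  1.614, -0.   ,  1.476, -0.119]), 'joint_vel': array([-0.002,  0.   , -0.003, -0.001,  0.   , -0.002]), 'joint_efforts': array([  0.001, -39.49 , -37.136,  -0.   ,   0.004,  -0.   ]), 'tool_pos': array([0.624, 0.   , 0.255]), 'tool_rot': array([-0.001,  0.707,  0.707, -0.001]), 'contact_force': array([0.274, 0.393, 0.735]), 'ft_torque': array([-0.031,  0.026, -0.038]), 'grasp_force': 0.0, 'gripper_width': 0.9985634007955374}
```

View pics/a.png

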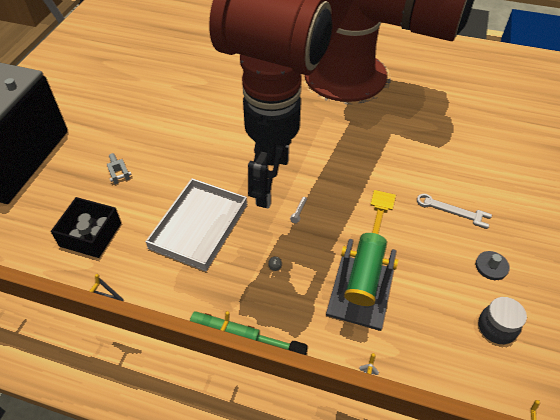

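View pics/b.png

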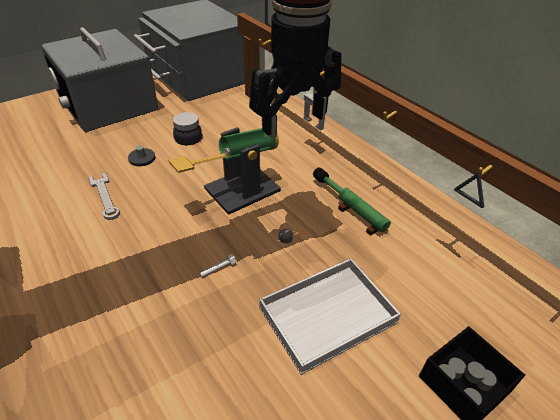

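The scene view shows the tube at about (368,265), the thumb plate at (383,200) and the tray at (198,224). In the side view the plate is at (181,163) and the tray at (330,312).

Run:
```python
from h import *
np.set_printoptions(precision=4,suppress=True)
P={}
for n,f,box,tb in(('scene','a.png',(330,180,410,320),(140,170,260,275)),('side','b.png',(160,115,285,180),(250,255,405,370))):
    im=cv2.imread('pics/'+f);hsv=cv2.cvtColor(im,cv2.COLOR_BGR2HSV)
    c=get_calibration(n)
    def m(lo,hi,b):
        k=cv2.inRange(hsv,lo,hi);z=np.zeros_like(k);z[b[1]:b[3],b[0]:b[2]]=k[b[1]:b[3],b[0]:b[2]];return z
    y=m((22,190,110),(32,255,255),box);g=m((45,100,20),(85,255,255),box)
    yo=cv2.morphologyEx(y,cv2.MORPH_OPEN,np.ones((7,7) if n=='scene' else (5,5)))
    nl,l,s,ce=cv2.connectedComponentsWithStats(yo);print(n,'yellow open',s[1:].tolist(),ce[1:])
    nl,l2,s2,ce2=cv2.connectedComponentsWithStats(y);print(n,'yellow',[(q.tolist(),e) for q,e in zip(s2[1:],ce2[1:]) if q[4]>5])
    gm=max(cv2.findContours(g,0,2)[0],key=cv2.contourArea);print('green',cv2.minAreaRect(gm),cv2.boxPoints(cv2.minAreaRect(gm)).tolist())
    i=min(range(1,len(ce)),key=lambda k:np.linalg.norm(ce[k]-np.array((383,200) if n=='scene' else (181,163))))
    P[n]=(c,ce[i],cv2.minAreaRect(gm)[0])
    pc=max(cv2.findContours((l==i).astype('uint8'),0,2)[0],key=cv2.contourArea);print('plate box',cv2.boxPoints(cv2.minAreaRect(pc)).tolist())
    t=m((0,0,120),(180,45,255),tb);t=cv2.morphologyEx(t,cv2.MORPH_CLOSE,np.ones((7,7)))
    tc=max(cv2.findContours(t,0,2)[0],key=cv2.contourArea);h=cv2.convexHull(tc)
    q=cv2.approxPolyDP(h,0.03*cv2.arcLength(h,True),True)[:,0]
    print('tray px',q.tolist())
    for z in(0.004,0.025):
        w=np.array([onz(c,*p,z)[:2] for p in q]);print(z,w.tolist(),w.mean(0),np.linalg.norm(w-np.roll(w,1,0),axis=1))
for k in(1,2): print(tri(*[ray(P[n][0],*P[n][k]) for n in P]))
```

```text
scene yellow open [[373, 191, 21, 18, 329]] [[382.7477 199.7173]]
scene yellow [([371, 190, 25, 20, 354], array([382.7599, 199.7881])), ([377, 215, 4, 5, 11], array([378.7273, 216.6364])), ([374, 220, 6, 12, 20], array([376.35, 226.45])), ([343, 247, 3, 4, 10], array([343.8, 248.5])), ([351, 251, 5, 3, 12], array([353.0833, 251.9167])), ([383, 259, 6, 3, 14], array([385.4286, 259.9286])), ([394, 259, 4, 5, 13], array([395.7692, 261.3077])), ([355, 289, 12, 6, 33], array([360.3333, 291.697 ]))]
green ((367.5224914550781, 262.7359313964844), (28.63211441040039, 60.41225814819336), 12.994616508483887) [[346.7809143066406, 288.94940185546875], [360.3652038574219, 230.08424377441406], [388.2640686035156, 236.5224609375], [374.6797790527344, 295.38763427734375]]
plate box [[373.0, 191.0], [393.0, 191.0], [393.0, 208.0], [373.0, 208.0]]
tray px [[191, 179], [245, 197], [199, 267], [146, 241]]
0.004 [[0.4605798748272124, -0.23850698658976038], [0.47425136088893527, -0.10996239237791261], [0.6640251832673999, -0.13541004727740336], [0.6390241418414171, -0.2583090746905882]] [ 0.5595 -0.1855] [0.1795 0.1293 0.1915 0.1254]
0.025 [[0.47750792264363506, -0.22836300631297424], [0.49083314040871906, -0.10307416041399564], [0.6758004144774419, -0.12787728288477185], [0.651432593755462, -0.2476635516198724]] [ 0.5739 -0.1767] [0.175  0.126  0.1866 0.1222]
side yellow open [] []
side yellow []
green ((247.10586547851562, 142.47647094726562), (23.536956787109375, 56.401920318603516), 77.47119140625) [[217.02349853515625, 137.1058807373047], [272.08233642578125, 124.87059020996094], [277.188232421875, 147.84706115722656], [222.12939453125, 160.0823516845703]]Traceback (most recent call last):
  File "<stdin>", line 14, in <module>
ValueError: min() iterable argument is empty
```

Run:
```python
from h import *
np.set_printoptions(precision=4,suppress=True)
im=cv2.imread('pics/b.png');hsv=cv2.cvtColor(im,cv2.COLOR_BGR2HSV)
print(hsv[163,176:186].tolist(), hsv[140,10].tolist())
y=cv2.inRange(hsv,(22,200,90),(35,255,255));y2=np.zeros_like(y);y2[145:175,160:225]=y[145:175,160:225]
if y2.sum()==0: y2[145:175,160:225]=cv2.inRange(hsv,(15,190,80),(35,255,255))[145:175,160:225]
nl,l,s,ce=cv2.connectedComponentsWithStats(y2);print(s.tolist(),ce)
i=1+np.argmax(s[1:,4])
yo=cv2.morphologyEx(y2,cv2.MORPH_OPEN,np.ones((5,5)));n2=np.argwhere(yo)[:,::-1];pl=n2.mean(0);print('plate',pl,len(n2))
a,b=get_calibration('scene'),get_calibration('side')
print('plate',tri(ray(a,382.75,199.75),ray(b,*pl)))
print('green',tri(ray(a,367.5,262.7),ray(b,247.1,142.5)))
# hinge caps, assuming height .115
for p in((343.8,248.5),(395.8,261.3)): print(onz(a,*p,.115))
# tray in side: dark rim
t=cv2.inRange(hsv,(0,0,100),(180,50,255));z=np.zeros_like(t);z[255:370,250:405]=t[255:370,250:405]
z=cv2.morphologyEx(z,cv2.MORPH_CLOSE,np.ones((7,7)));h=cv2.convexHull(max(cv2.findContours(z,0,2)[0],key=cv2.contourArea))
q=cv2.approxPolyDP(h,0.03*cv2.arcLength(h,True),True)[:,0];w=np.array([onz(b,*p,.025)[:2] for p in q]);print(q.tolist(),w,w.mean(0),np.linalg.norm(w-np.roll(w,1,0),axis=1))
```

```text
[[19, 160, 215], [19, 161, 216], [19, 160, 215], [19, 160, 214], [19, 160, 212], [19, 160, 212], [19, 161, 212], [19, 160, 214], [20, 161, 214], [19, 160, 215]] [14, 128, 195]
[[0, 0, 560, 420, 235200]] [[279.5 209.5]]Traceback (most recent call last):
  File "<stdin>", line 8, in <module>
    return _wrapfunc(a, 'argmax', axis=axis, out=out, **kwds)
    return bound(*args, **kwds)
ValueError: attempt to get argmax of an empty sequence
```

Run:
```python
from h import *
np.set_printoptions(precision=4,suppress=True)
im=cv2.imread('pics/b.png');hsv=cv2.cvtColor(im,cv2.COLOR_BGR2HSV)
y2=np.zeros(im.shape[:2],'uint8');y2[145:180,160:230]=cv2.inRange(hsv,(17,150,60),(35,255,255))[145:180,160:230]
yo=cv2.morphologyEx(y2,cv2.MORPH_OPEN,np.ones((5,5)));n2=np.argwhere(yo)[:,::-1];pl=n2.mean(0);print('plate',pl,len(n2),n2.min(0),n2.max(0))
a,b=get_calibration('scene'),get_calibration('side')
print('plate',tri(ray(a,382.75,199.75),ray(b,*pl)))
print('green',tri(ray(a,367.5,262.7),ray(b,247.1,142.5)))
for p in((343.8,248.5),(395.8,261.3)): print(onz(a,*p,.115))
t=cv2.inRange(hsv,(0,0,100),(180,50,255));z=np.zeros_like(t);z[255:370,250:405]=t[255:370,250:405]
z=cv2.morphologyEx(z,cv2.MORPH_CLOSE,np.ones((7,7)));h=cv2.convexHull(max(cv2.findContours(z,0,2)[0],key=cv2.contourArea))
q=cv2.approxPolyDP(h,0.03*cv2.arcLength(h,True),True)[:,0];w=np.array([onz(b,*p,.025)[:2] for p in q]);print(q.tolist(),w,w.mean(0),np.linalg.norm(w-np.roll(w,1,0),axis=1))
```

```text
plate [182.0637 163.5618] 251 [171 157] [193 170]
plate (array([0.5017, 0.1663, 0.1238]), [np.float64(0.0005525053310484756), np.float64(0.0005525053310485937)])
green (array([0.6391, 0.1651, 0.1183]), [np.float64(0.0009071065875967499), np.float64(0.0009071065875967501)])
[0.6199 0.1225 0.115 ]
[0.6195 0.2096 0.115 ]
[[351, 259], [397, 321], [298, 369], [260, 299]] [[ 0.6668 -0.1203]
 [ 0.6392 -0.2525]
 [ 0.4679 -0.2265]
 [ 0.4905 -0.099 ]] [ 0.5661 -0.1746] [0.1776 0.1351 0.1733 0.1295]
```

The sizes agree: the plate is at (0.502, 0.166, 0.124), the hinge at about x 0.625, and the tray is centred near (0.57, -0.176). I'll go above the plate, then turn by -90°.

>>> {"name": "move_arm", "arguments": {"targets": [[[100,0.055,-0.0415,0,0],[100,0.055,-0.0415,0,0],[100,0.055,-0.0415,0,0],[100,0.055,-0.0415,0,0],[100,0.055,-0.0415,0,0]]]}}

```text
time: 0.52
tool_pos: [0.4989, 0.166, 0.2557]
tool_rot: [-0.0, 0.707, 0.707, -0.0]
contact_force: [0.6, 0.5, -0.4]
gripper_width: 1.0
grasp_force: 0.0
```

>>> {"name": "move_arm", "arguments": {"targets": [[[80,0,0,0,-1],[80,0,0,0,-1],[80,0,0,0,-1],[80,0,0,0,-1],[80,0,0,0,-1]]]}}

```text
time: 0.93
tool_pos: [0.5, 0.1651, 0.2557]
tool_rot: [-0.0, 0.498, 0.867, -0.0]
contact_force: [-1.1, -0.1, 0.3]
gripper_width: 0.799
grasp_force: 0.0
```

>>> {"name": "move_arm", "arguments": {"targets": [[[80,0,0,0,-1],[80,0,0,0,-1],[80,0,0,0,-1],[80,0,0,0,-1],[80,0,0,0,-1]]]}}

```text
time: 1.35
tool_pos: [0.5001, 0.165, 0.2557]
tool_rot: [-0.001, 0.256, 0.967, -0.0]
contact_force: [-0.2, -0.5, -0.3]
gripper_width: 0.798
grasp_force: 0.0
```

>>> {"name": "move_arm", "arguments": {"targets": [[[80,0,0,0,-1],[80,0,0,0,-1],[80,0,0,0,-1],[80,0,0,0,-1],[80,0,0,0,-1]]]}}

```text
time: 1.77
tool_pos: [0.5001, 0.1649, 0.2557]
tool_rot: [-0.001, -0.003, 1.0, -0.0]
contact_force: [-0.5, -0.6, -0.3]
gripper_width: 0.799
grasp_force: 0.0
```

Run:
```python
from h import *
np.set_printoptions(precision=4,suppress=True)
s=state();print(s['time'],s['tool_pos'],s['tool_rot'],s['joint_pos'],s['contact_force'])
import pickle
c=get_calibration('wrist');pickle.dump(c,open('cw.pkl','wb'));snap('wrist','w1.png')
```

```text
1.7667 [0.5001 0.1649 0.2557] [-0.0005 -0.0026  1.     -0.0001] [ 0.1772 -0.1838  1.8394 -0.      1.4871 -1.3988] [-0.4985 -0.6339 -0.2622]
```

View pics/w1.png

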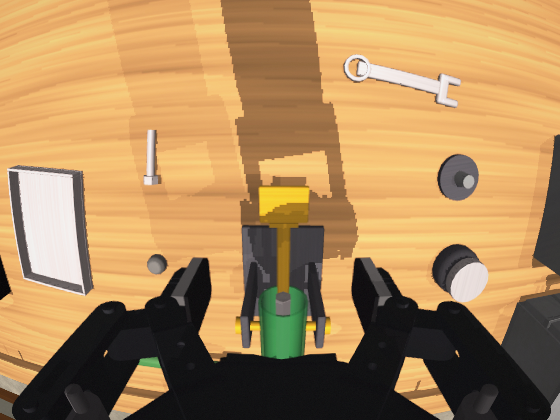

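The wrist view shows the plate at (283,203) and the hinge knobs at (240,326) and (322,326). The drift's end is just visible in the mouth at (283,298).

Run:
```python
from h import *
import pickle
np.set_printoptions(precision=4,suppress=True)
c=pickle.load(open('cw.pkl','rb'));im=cv2.imread('pics/w1.png');hsv=cv2.cvtColor(im,cv2.COLOR_BGR2HSV)
y=cv2.inRange(hsv,(20,200,90),(32,255,255));m=np.zeros_like(y);m[180:350,225:340]=y[180:350,225:340]
n,l,s,ce=cv2.connectedComponentsWithStats(m)
for q,e in zip(s[1:],ce[1:]):
    if q[4]>15: print(q.tolist(),e,onz(c,*e,.118,True))
for p in((259,188),(309,188),(259,222),(309,222),(236,326),(330,326)): print(p,onz(c,*p,.122 if p[1]<300 else .115,True))
```

```text
[259, 186, 50, 106, 2507] [283.6083 219.7663] [0.514  0.1667 0.118 ]
[236, 318, 4, 8, 30] [237.5    321.7333] [0.619  0.1228 0.118 ]
[326, 318, 4, 9, 32] [327.625  322.4062] [0.6197 0.2102 0.118 ]
[250, 321, 9, 5, 35] [254.0571 323.4571] [0.6206 0.1389 0.118 ]
[306, 322, 10, 4, 36] [310.9167 323.5833] [0.6206 0.1939 0.118 ]
[306, 328, 10, 2, 16] [310.3125 328.625 ] [0.627  0.1936 0.118 ]
[325, 329, 5, 5, 22] [326.9091 331.0909] [0.6307 0.2103 0.118 ]
(259, 188) [0.486 0.147 0.122]
(309, 188) [0.4859 0.1867 0.122 ]
(259, 222) [0.5146 0.1466 0.122 ]
(309, 222) [0.5145 0.1875 0.122 ]
(236, 326) [0.6267 0.1205 0.115 ]
(330, 326) [0.6266 0.2135 0.115 ]
```

>>> {"name": "move_arm", "arguments": {"targets": [[[75,0,0.003,0.056,0],[75,0,0,0.056,0],[75,0,0,0.056,0],[75,0,0,0.056,0],[75,0,0,0,0]]]}}

```text
time: 2.23
tool_pos: [0.4949, 0.1657, 0.1137]
tool_rot: [-0.007, 0.001, 1.0, -0.001]
contact_force: [-1.4, -0.3, -2.3]
gripper_width: 0.746
grasp_force: 0.0
```

>>> {"name": "move_arm", "arguments": {"targets": [[[40,0,0,0,0],[40,0,0,0,0],[40,0,0,0,0],[40,0,0,0,0],[40,0,0,0,0]]]}}

```text
time: 2.65
tool_pos: [0.5016, 0.167, 0.1243]
tool_rot: [0.002, 0.0, 1.0, 0.0]
contact_force: [-2.3, -0.5, 3.0]
gripper_width: 0.451
grasp_force: 60.5
```

>>> {"name": "move_arm", "arguments": {"targets": [[[40,0,0,0.0164,0],[40,-0.001,0,0.0164,0],[40,-0.0025,0,0.0154,0],[40,-0.0032,0,0.0154,0],[40,-0.005,0,0.0148,0]]]}}

```text
time: 3.07
tool_pos: [0.5092, 0.167, 0.0763]
tool_rot: [0.002, -0.0, 1.0, 0.0]
contact_force: [-0.8, -0.9, 5.5]
gripper_width: 0.45
grasp_force: 62.7
```

>>> {"name": "move_arm", "arguments": {"targets": [[[40,-0.0053,0,0.0148,0],[40,-0.006,0,0.0125,0],[40,-0.006,0,0.0115,0],[40,-0.006,0,0.009,0],[40,0,0,0,0]]]}}

```text
time: 3.48
tool_pos: [0.5237, 0.167, 0.0469]
tool_rot: [0.002, -0.0, 1.0, 0.0]
contact_force: [3.3, 0.5, 1.4]
gripper_width: 0.452
grasp_force: 67.3
```

Run:
```python
from h import *
a=snap('scene','s2.png');b=snap('side','b2.png')
cv2.imwrite('pics/c2.png',np.hstack([cv2.resize(a[150:340,280:450],None,fx=2.3,fy=2.3),cv2.resize(b[90:280,130:300],None,fx=2.3,fy=2.3)])[:,:,::-1])
s=state();print(s['time'],s['tool_pos'],s['contact_force'])
```

```text
3.5833 [0.52338696 0.16699063 0.0473078 ] [3.28443012 0.1756588  1.39801007]
```

View pics/c2.png

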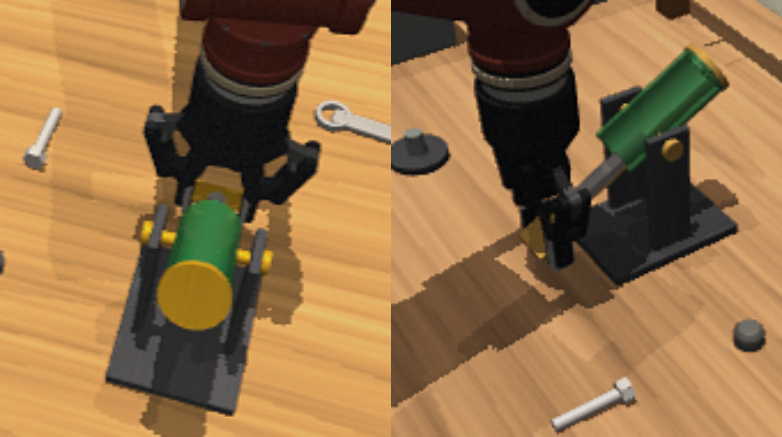

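The tube is tipped about 0.73 rad and the steel drift shows out of the mouth, at about (605,180) in the crop. I'll wait a second for it to settle.

>>> {"name": "move_arm", "arguments": {"targets": [[[40,0,0,0,0],[40,0,0,0,0],[40,0,0,0,0],[40,0,0,0,0],[40,0,0,0,0]]]}}

```text
time: 4.0
tool_pos: [0.5232, 0.167, 0.0476]
tool_rot: [0.002, -0.0, 1.0, 0.0]
contact_force: [5.0, -0.3, 1.3]
gripper_width: 0.449
grasp_force: 67.3
```

>>> {"name": "move_arm", "arguments": {"targets": [[[40,0,0,0,0],[40,0,0,0,0],[40,0,0,0,0],[40,0,0,0,0],[40,0,0,0,0]]]}}

```text
time: 4.42
tool_pos: [0.5232, 0.167, 0.0476]
tool_rot: [0.002, -0.0, 1.0, 0.0]
contact_force: [6.4, 0.1, 2.1]
gripper_width: 0.454
grasp_force: 67.3
```

Run:
```python
from h import *
import pickle
c=get_calibration('wrist');pickle.dump(c,open('cw3.pkl','wb'))
w=snap('wrist','w3.png');b=snap('side','b3.png')
cv2.imwrite('pics/c3.png',np.hstack([cv2.resize(w[170:360,200:370],None,fx=2.3,fy=2.3),cv2.resize(b[90:280,130:300],None,fx=2.3,fy=2.3)])[:,:,::-1])
s=state();print(s['time'],s['tool_pos'],s['contact_force'])
```

```text
4.5167 [0.52318443 0.16700694 0.04764761] [4.94368961 0.65596763 1.69034891]
```

View pics/c3.png

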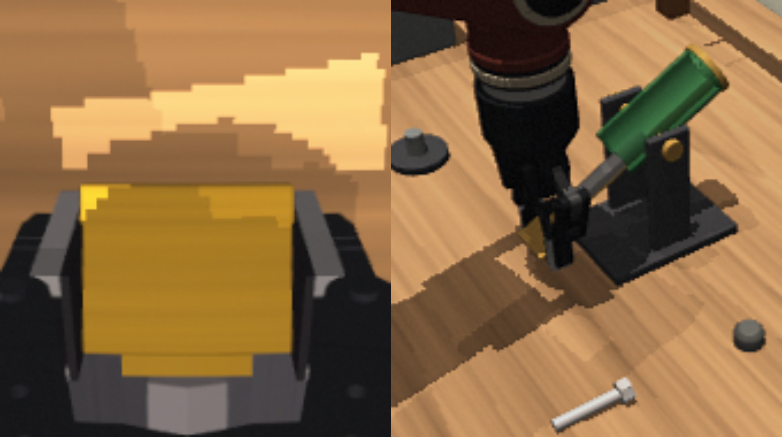

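The wrist view shows the drift's end square against the stop at about (187,395) in the crop, and no finger near it. I'll swing the tube back nearly level, still gripping the plate, so the drift comes out flat.

>>> {"name": "move_arm", "arguments": {"targets": [[[40,0.0044,0,-0.0072,0],[40,0.0044,0,-0.0072,0],[40,0.0046,0,-0.0094,0],[40,0.0046,0,-0.0094,0],[40,0.0035,0,-0.0099,0]]]}}

```text
time: 4.93
tool_pos: [0.5085, 0.1669, 0.0721]
tool_rot: [0.0, 0.001, 1.0, 0.0]
contact_force: [5.3, 0.6, -3.5]
gripper_width: 0.451
grasp_force: 61.8
```

>>> {"name": "move_arm", "arguments": {"targets": [[[40,0.0035,0,-0.0099,0],[40,0.0034,0,-0.0099,0],[40,0.0022,0,-0.01,0],[40,0.0022,0,-0.0105,0],[40,0,0,0,0]]]}}

```text
time: 5.35
tool_pos: [0.5004, 0.1669, 0.0964]
tool_rot: [-0.002, 0.0, 1.0, 0.0]
contact_force: [-1.2, 1.1, -0.4]
gripper_width: 0.449
grasp_force: 61.0
```

>>> {"name": "move_arm", "arguments": {"targets": [[[75,0,0,0,0],[75,0,0,0,0],[75,0,0,0,0],[75,0,0,-0.02,0],[75,0,0,-0.03,0]]]}}

```text
time: 5.77
tool_pos: [0.5002, 0.1665, 0.1249]
tool_rot: [-0.002, 0.0, 1.0, -0.0]
contact_force: [-0.4, -0.8, 0.2]
gripper_width: 0.749
grasp_force: 0.0
```

>>> {"name": "move_arm", "arguments": {"targets": [[[75,0,0,-0.05,0],[60,0,0,-0.05,0],[60,0,0,0,0],[60,0,0,0,0]]]}}

```text
time: 6.1
tool_pos: [0.5035, 0.1671, 0.1899]
tool_rot: [0.003, 0.0, 1.0, 0.001]
contact_force: [-0.4, -0.6, 0.0]
gripper_width: 0.6
grasp_force: 0.0
```

Run:
```python
from h import *
import pickle
np.set_printoptions(precision=4,suppress=True)
s=state();print(s['time'],s['tool_pos'],s['contact_force'])
c=get_calibration('wrist');pickle.dump(c,open('cw4.pkl','wb'))
w=snap('wrist','w4.png');b=snap('side','b4.png')
cv2.imwrite('pics/c4.png',np.hstack([cv2.resize(w[170:360,200:370],None,fx=2.3,fy=2.3),cv2.resize(b[90:280,130:300],None,fx=2.3,fy=2.3)])[:,:,::-1])
```

```text
6.1 [0.5035 0.1671 0.1899] [-0.407  -0.5876  0.0002]
```

View pics/c4.png

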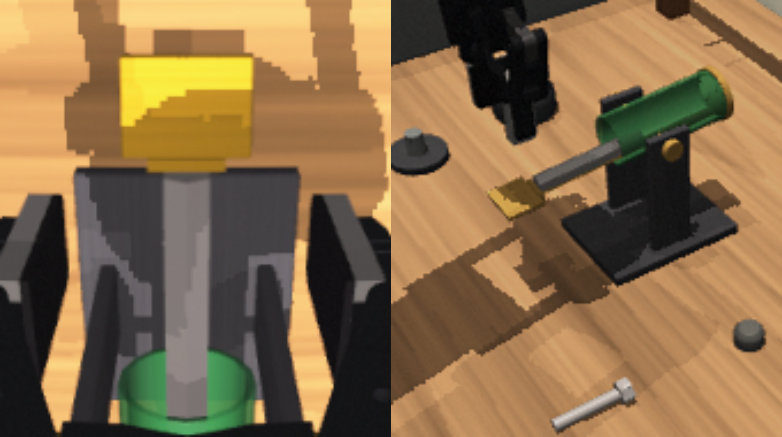

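The tube is nearly level, with the drift still on the stop and about 70 mm showing (crop columns 165–208, rows 175–350). I'll move over it.

>>> {"name": "move_arm", "arguments": {"targets": [[[60,-0.035,0,0,0],[60,-0.035,0,0,0],[60,-0.035,0,0,0],[60,0,0,0,0],[60,0,0,0,0]]]}}

```text
time: 6.62
tool_pos: [0.5642, 0.1665, 0.1842]
tool_rot: [-0.002, 0.0, 1.0, -0.0]
contact_force: [-0.8, 0.1, -0.3]
gripper_width: 0.604
grasp_force: 0.0
```

Run:
```python
from h import *
import pickle
np.set_printoptions(precision=4,suppress=True)
s=state();print(s['time'],s['tool_pos'],s['contact_force'])
c=pickle.load(open('cw4.pkl','rb'))
print('plate edges',[onz(c,*p,.094,True) for p in((200+120/2.3,170+100/2.3),(200+253/2.3,170+100/2.3),(200+187/2.3,170+57/2.3))])
print('drift',[onz(c,*p,.105,True) for p in((200+165/2.3,170+250/2.3),(200+209/2.3,170+250/2.3),(200+187/2.3,170+175/2.3),(200+187/2.3,170+355/2.3))])
```

```text
6.6167 [0.5642 0.1665 0.1842] [-0.7865  0.1002 -0.2967]
plate edges [array([0.499 , 0.1469, 0.094 ]), array([0.4991, 0.1868, 0.094 ]), array([0.4857, 0.1671, 0.094 ])]
drift [array([0.5442, 0.1602, 0.105 ]), array([0.5442, 0.1737, 0.105 ]), array([0.5187, 0.167 , 0.105 ]), array([0.5853, 0.1669, 0.105 ])]
```

>>> {"name": "move_arm", "arguments": {"targets": [[[50,0,0,0.03,0],[50,0,0,0.035,0],[50,0,0,0.035,0],[50,0,0,0.02,0],[50,0,0,0.008,0]]]}}

```text
time: 7.03
tool_pos: [0.5619, 0.1665, 0.1059]
tool_rot: [-0.003, -0.0, 1.0, -0.0]
contact_force: [-0.3, -0.5, 0.4]
gripper_width: 0.499
grasp_force: 0.0
```

>>> {"name": "move_arm", "arguments": {"targets": [[[50,0,0,0,0],[0,0,0,0,0],[0,0,0,0,0],[0,0,0,0,0],[0,0,0,0,0]]]}}

```text
time: 7.45
tool_pos: [0.5658, 0.167, 0.1111]
tool_rot: [0.001, -0.0, 1.0, 0.0]
contact_force: [-0.7, 0.4, 2.7]
gripper_width: 0.153
grasp_force: 58.8
```

>>> {"name": "move_arm", "arguments": {"targets": [[[0,0,0,0,0],[0,0,0,0,0],[0,0,0,0,0]]]}}

```text
time: 7.7
tool_pos: [0.5659, 0.167, 0.1108]
tool_rot: [0.001, -0.0, 1.0, 0.0]
contact_force: [-0.2, -0.2, 5.0]
gripper_width: 0.145
grasp_force: 59.1
```

>>> {"name": "move_arm", "arguments": {"targets": [[[0,0,0,-0.006,0],[0,0,0,-0.006,0],[0,0,0,-0.006,0],[0,0,0,0,0],[0,0,0,0,0]]]}}

```text
time: 8.12
tool_pos: [0.564, 0.1667, 0.1196]
tool_rot: [-0.001, -0.0, 1.0, -0.0]
contact_force: [-0.2, -0.2, -2.2]
gripper_width: 0.146
grasp_force: 58.6
```

Run:
```python
from h import *
w=snap('wrist','w5.png');b=snap('side','b5.png')
cv2.imwrite('pics/c5.png',np.hstack([cv2.resize(w[170:360,200:370],None,fx=2.3,fy=2.3),cv2.resize(b[90:280,130:300],None,fx=2.3,fy=2.3)])[:,:,::-1])
s=state();print(s['time'],s['tool_pos'],s['contact_force'],s['gripper_width'])
```

```text
8.2167 [0.56403276 0.16673043 0.11943088] [ 0.00517194 -0.42016613 -1.49343122] 0.1483325694855349
```

View pics/c5.png

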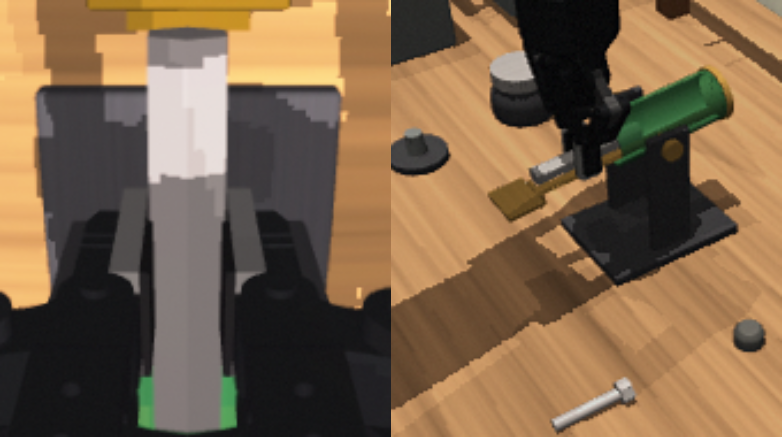

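The drift is lifted clear of the tongue, and the force reads only its weight (about 1.5 N). I'll lift 2 mm more and draw it out.

>>> {"name": "move_arm", "arguments": {"targets": [[[0,0,0,-0.004,0],[0,0.01,0,0,0],[0,0.015,0,0,0],[0,0.015,0,0,0],[0,0.015,0,0,0]]]}}

```text
time: 8.63
tool_pos: [0.5305, 0.1668, 0.1224]
tool_rot: [-0.0, -0.0, 1.0, -0.0]
contact_force: [-0.3, -0.5, -1.9]
gripper_width: 0.151
grasp_force: 58.6
```

>>> {"name": "move_arm", "arguments": {"targets": [[[0,0.02,0,0,0],[0,0.02,0,0,0],[0,0.02,0,0,0],[0,0,0,0,0],[0,0,0,0,0]]]}}

```text
time: 9.05
tool_pos: [0.4949, 0.1669, 0.1226]
tool_rot: [0.0, -0.0, 1.0, 0.0]
contact_force: [-0.1, -0.3, -1.1]
gripper_width: 0.146
grasp_force: 58.6
```

>>> {"name": "move_arm", "arguments": {"targets": [[[0,0,0,-0.03,0],[0,0,0,-0.04,0],[0,0,-0.02,-0.03,0],[0,-0.011,-0.04,0,0],[0,-0.013,-0.055,0,0]]]}}

```text
time: 9.47
tool_pos: [0.5117, 0.0984, 0.1851]
tool_rot: [0.002, -0.002, 1.0, 0.0]
contact_force: [1.2, -0.6, -1.7]
gripper_width: 0.146
grasp_force: 58.7
```

>>> {"name": "move_arm", "arguments": {"targets": [[[0,-0.013,-0.06,0,0],[0,-0.013,-0.06,0,0],[0,-0.013,-0.06,0,0],[0,-0.013,-0.06,0,0],[0,-0.013,-0.06,0,0]]]}}

```text
time: 9.88
tool_pos: [0.5498, -0.0843, 0.1829]
tool_rot: [0.001, 0.0, 1.0, -0.0]
contact_force: [-0.3, -0.1, -1.3]
gripper_width: 0.145
grasp_force: 58.7
```

>>> {"name": "move_arm", "arguments": {"targets": [[[0,-0.013,-0.06,0,0],[0,-0.011,-0.05,0,0],[0,-0.005,-0.03,0,0],[0,0,-0.015,0,1],[0,0,0,0,0.25]]]}}

```text
time: 10.3
tool_pos: [0.567, -0.178, 0.1827]
tool_rot: [0.0, 0.069, 0.998, -0.001]
contact_force: [0.3, 0.6, -1.4]
gripper_width: 0.15
grasp_force: 58.7
```

Run:
```python
from h import *
np.set_printoptions(precision=4,suppress=True)
s=state();print(s['time'],s['tool_pos'],s['contact_force'],s['gripper_width'])
b=snap('side','b6.png');a=snap('scene','a6.png')
cv2.imwrite('pics/c6.png',np.hstack([cv2.resize(a[100:290,120:290],None,fx=2.3,fy=2.3),cv2.resize(b[200:390,240:410],None,fx=2.3,fy=2.3)])[:,:,::-1])
```

```text
10.3 [ 0.567  -0.178   0.1827] [ 0.3158  0.5881 -1.3772] 0.15038896228586798
```

View pics/c6.png

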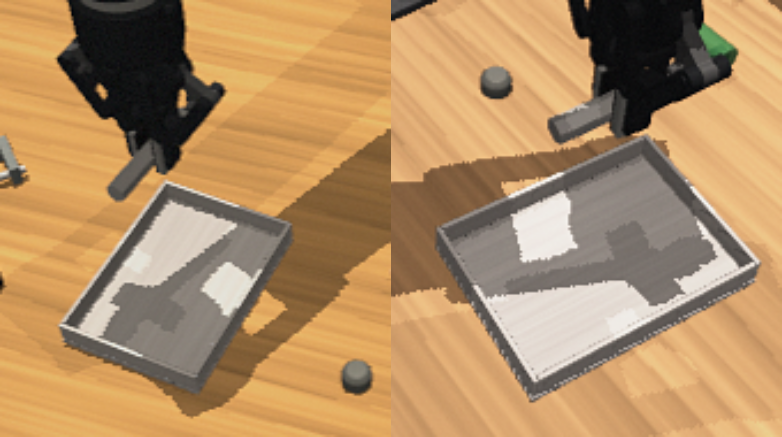

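The drift hangs level over the tray, at about (135,170) in the left crop, parallel to its long side. I'll lower it.

>>> {"name": "move_arm", "arguments": {"targets": [[[0,0,0,0.045,0],[0,0,0,0.055,0],[0,0,0,0.055,0],[0,0,0,0.045,0],[0,0,0,0.02,0]]]}}

```text
time: 10.82
tool_pos: [0.564, -0.1736, 0.046]
tool_rot: [-0.003, 0.065, 0.998, 0.001]
contact_force: [-0.9, 0.2, -2.9]
gripper_width: 0.15
grasp_force: 58.7
```

>>> {"name": "move_arm", "arguments": {"targets": [[[0,0,0,0.01,0],[0,0,0,0.006,0],[0,0,0,0,0],[0,0,0,0,0]]]}}

```text
time: 11.15
tool_pos: [0.5681, -0.1758, 0.043]
tool_rot: [0.002, 0.065, 0.998, -0.001]
contact_force: [-0.2, -0.2, -1.5]
gripper_width: 0.146
grasp_force: 58.7
```

>>> {"name": "move_arm", "arguments": {"targets": [[[0,0,0,0.007,0],[0,0,0,0.006,0],[0,0,0,0.004,0],[0,0,0,0,0],[0,0,0,0,0]]]}}

```text
time: 11.57
tool_pos: [0.5664, -0.1751, 0.0306]
tool_rot: [-0.0, 0.065, 0.998, 0.0]
contact_force: [0.5, 0.2, -1.9]
gripper_width: 0.143
grasp_force: 58.7
```

>>> {"name": "move_arm", "arguments": {"targets": [[[30,0,0,0,0],[40,0,0,0,0],[40,0,0,0,0],[40,0,0,0,0],[40,0,0,-0.01,0]]]}}

```text
time: 11.98
tool_pos: [0.5659, -0.1749, 0.036]
tool_rot: [-0.001, 0.065, 0.998, 0.0]
contact_force: [1.1, 0.1, 0.2]
gripper_width: 0.4
grasp_force: 0.0
```

>>> {"name": "move_arm", "arguments": {"targets": [[[40,0,0,-0.03,0],[40,0,0,-0.06,0],[40,0,0,-0.06,0],[40,0,0,-0.06,0],[40,0,0,0,0]]]}}

```text
time: 12.4
tool_pos: [0.5712, -0.1772, 0.1732]
tool_rot: [0.008, 0.065, 0.998, -0.003]
contact_force: [0.9, -0.6, 1.7]
gripper_width: 0.401
grasp_force: 0.0
```

Run:
```python
from h import *
np.set_printoptions(precision=4,suppress=True)
s=state();print(s['time'],s['tool_pos'],s['contact_force'],s['gripper_width'])
b=snap('side','b7.png');a=snap('scene','a7.png')
cv2.imwrite('pics/c7.png',np.hstack([cv2.resize(a[100:290,120:290],None,fx=2.3,fy=2.3),cv2.resize(b[200:390,240:410],None,fx=2.3,fy=2.3)])[:,:,::-1])
```

```text
12.4 [ 0.5712 -0.1772  0.1732] [ 0.9159 -0.602   1.7131] 0.40107190462413345
```

View pics/c7.png

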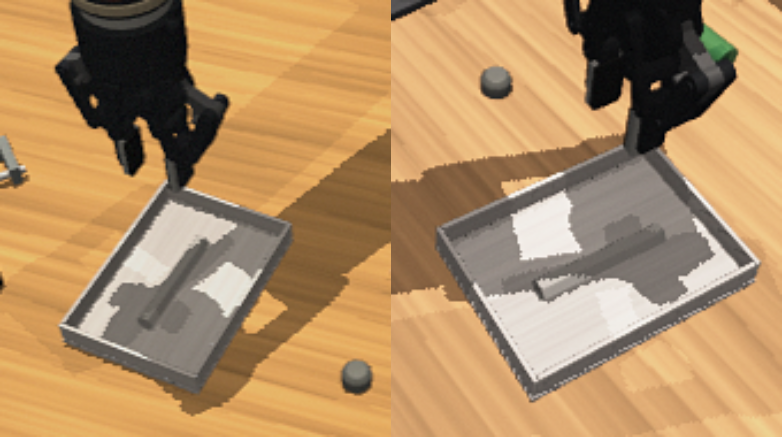

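The drift lies flat in the middle of the tray, at about (175,283) in the left crop, and the gripper is clear. I'll hand it in.

```bash
python3 -c "
from plant import job
print(job.job_done())"
```

```text
the job is handed in; nothing more can be done
None
```

The tube was tipped, the drift slid to the stop untouched, and it now lies flat and released in the aluminium tray. I let go of it about 9 mm above the floor because the fingertips reach past it. The job was handed in at about 12.5 s, but the hand-in call returned no verdict.

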